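# Right the fallen glue bottle at the restoration table

## Robot

A 7-joint arm with a two-finger parallel gripper is mounted at the origin on the work surface. World frame = base frame: x ahead of the robot, y to its left, z up, the work surface at z = 0. Lengths are in m, angles in rad, forces in N, time in s.
With the tool pointing down it reaches from about 0.35 to 0.9 m from the base axis. Payload 8.1 kg.
Tool frame: the origin (TCP) lies midway between the tips of the shut fingers; the grasp point (between the pads) lies 19 mm behind it; z points along the fingers, y is the line along which they close (so a half turn about z gives the same grasp; the last joint's range is limited). The gripper opens to 92 mm and grips with 3 to 60 N. Pads are 19 mm wide; open, the fingers measure 130 mm over their backs; the gripper's body (75 mm by 190 mm) begins 47 mm behind the grasp point.
Start: joints at [-1.381, 0.434, 0.025, 1.573, -0.012, 1.134, -0.075], TCP at [0.18, 0.598, 0.227] pointing down, gripper open.
Joint ranges: [-2.62, 2.62], [-0.44, 2.09], [-1.27, 1.32], [0.08, 2.57], [-1.32, 4.46], [0.12, 2], [-2.74, 2.74]. Speed limits (rad/s): [2.22, 2.22, 3.01, 3.01, 3.14, 3.14, 3.14].

## Interface

Orientations are given as a rotation vector (axis times angle).
In Python, from cell import observe, cams, job gives the robot as it stands. The module is installed in compiled form; this text tells all that it offers.
- The arm moves only by the tool step_arm, never from a script. Its argument "steps" is a list of rows, each a list of 6 numbers: the shift along the world's x, y, z in mm, then the turn, a rotation vector about the world's x, y, z in rad. In form: [[dx, dy, dz, rx, ry, rz], ...]. A call has 1 to 20 rows; each row shifts and turns the commanded pose from where the row before left it; what a row does not reach is not made up. A row lasts 1/12 s, in which the tool goes at most 41.7 mm and 7.16 degrees, less where a joint would pass 70% of its speed; a pose out of reach is approached as far as the arm can. A call with a gripper value outside its range is refused whole. "gripper" is the opening, from 0 (shut) to 1 (fully open), set as the call begins (left out, the last holds). The fingers move at their own pace and stop on an object; "force" is the grip in N (left out, the last holds). Time passes only in rows, so rows that do not move let the fingers close. It gives the time, the measured TCP pose, the force, the opening and the grip force at its end, in the units of the state.
- observe(): the state, without advancing time (a new reading comes with each control period).
- cams.get_image(name): name is "scene" or "side" or "wrist"; returns the picture (480x640x3 uint8, red, green, blue); there is no depth.
- cams.get_calibration(name): a dict with "fov_y" (degrees; the focal length in pixels is half the picture's height over the tangent of half this angle, whatever the lens; pixels are square), "cx", "cy" (the principal point, pixels), "dist_coeffs" ([k1, k2, p1, p2, k3] as OpenCV has them; the pictures are not rectified), "world_to_cam" (4x4, takes a point from world to camera coordinates). Camera axes: x right, y up, looking along -z (the intrinsics and any distortion apply to the point x, -y, -z); pixel columns grow to the right and rows downward; lengths in m; the calibration is good to about 2 mm. A picture is of the moment at which its call begins: read the wrist's pose just before it. get_calibration takes no time and is no camera call; for the wrist camera it gives the pose at the moment of the call.
- job.sign_off(): hands the job in; it is judged then, once.
The state is a dict: "clock": time; "joints": joint angles; "dq": joint speeds; "joint_efforts": joint torques, N m; "position": TCP position; "ee_rot": TCP orientation; "force": force on the tool from outside, world axes, zero at the start; "ft_torque": the same for the moment, N m; "width": opening from 0.0 (shut) to 1.0 (fully open); "gripper_force": force on a finger pad.
Only numpy, scipy, OpenCV 4.12 (cv2) and the standard library are available. Lean on these libraries where they do the work, as an engineer would, in place of code of your own. Each camera call takes 0.05 s, during which the arm holds its last target. There are 200 camera calls.

## Task

The glue bottle has toppled against the mended wooden beam: stand it upright with its whole base on the square tile, and clear the brush that lies on that tile into the open tray, flat on the tray's floor. Handle the soft bottle gently (squeeze it with no more than about 20 N, set it down softly rather than dropping it), do not shift the mended beam, and leave the jar, the can and the camera where they are.

Things in the scene. Friction and masses are not known exactly. Their poses are not given: they have to be found in the camera images.
- bottle: Soft flat-sided white glue bottle, about 0.16 kg: a body 44 mm (own x) by 56 (y) by 110 (z, up from the base), then a 28 mm wide collar and cone nozzle, 168 mm in all. Origin: base centre; z to the nozzle. Centre of mass 60 mm up. It starts leaning, z 25 degrees above level: base's +x edge on the table, +x face on the beam's edge, -x face looking up. Squeeze 20 N at most, knock 30 N
- beam: Freshly mended wooden beam, a bar 50 mm (own x) by 240 mm (own y) by 42 mm high, loose, 0.6 kg, flat on the table; origin at the centre of its underside. Must not be shifted (20 mm at most)
- tile: Square ceramic tile, 120 mm by 120 mm, 8 mm thick, fixed on the table; origin at the centre of its underside, so its top is at z = 8 mm. The bottle is to stand on it
- tray: Open shallow wooden tray, outside 220 mm (own x) by 130 mm (own y), 30 mm high, walls and floor 5 mm thick, fixed on the table; origin at the centre of its underside
- brush: Flat paint brush, 165 mm long (own x, bristles to +x), loose, 0.04 kg, lying flat across the tile. Round wooden handle 19 mm thick from x = -82 to 0 mm, ferrule and bristles 42 mm wide (y) and 20 mm thick from there to +82. Origin: middle of its length, on its underside, 10 mm below its axis; centre of mass at x = -16 mm
- brush_end (a point): Handle end of the brush, on its axis (own x = -82 mm)
- brush_tip (a point): Bristle end of the brush, on its axis (own x = +82 mm)
- jar: Bystander: closed squat round jar, 68 mm across, 85 mm high, upright; origin at the centre of its base
- can: Bystander: round can, 60 mm across, 120 mm high, upright; origin at the centre of its base
- camera: Bystander: black box camera, 45 mm (own x) by 110 mm by 71 mm high, lens to +x; origin at the centre of its underside

How it is judged:
At the end, for the whole second after the job is handed in: The bottle stands upright (within 7 degrees) and still on the tile, base centre within 36 mm of the tile's centre along each of the tile's sides, and the brush lies still inside the tray, both its ends within the walls and (on its axis) less than 26 mm above the tray's underside (angle between bottle's own z axis and vertical below 0.12 rad and x of bottle in the frame of tile between -0.036 and 0.036 m and y of bottle in the frame of tile between -0.036 and 0.036 m and z of bottle in the frame of tile between 0.004 and 0.013 m and linear speed of each of bottle, brush below 0.02 m/s and x of brush_end in the frame of tray between -0.11 and 0.11 m and y of brush_end in the frame of tray between -0.065 and 0.065 m and z of each of brush_end, brush_tip in the frame of tray below 0.026 m and x of brush_tip in the frame of tray between -0.11 and 0.11 m and y of brush_tip in the frame of tray between -0.065 and 0.065 m); the robot touches nothing.
It fails at once if the bottle is squeezed with more than about 20 N per finger (44 N summed over both fingers) (contact force between the fingers and bottle above 44 N).
It fails at once if the bottle hits the tile with more than 30 N (contact force between bottle and tile above 30 N).
It fails at once if the bottle is let go in the air, more than 12 mm above the tile (horizontal distance between bottle and tile below 0.06 m and z of bottle in the frame of tile above 0.02 m and contact force between the fingers and bottle below 0.05 N).
It fails at once if the mended beam is shifted by more than 20 mm (distance of beam from where it was at the start of the episode above 0.02 m).
It fails at once if the jar, the can or the camera is moved by more than 20 mm (distance of any of jar, can, camera from where it was at the start of the episode above 0.02 m).
It also fails if it takes over 59 s, if anything falls off the work surface, if the arm or the gripper's body presses on something with over 40 N, if the wrist force passes 120 N, or if a joint passes its speed limit or range.

## Working session

There is one attempt and no reset: what is moved stays moved. The work goes in short steps, Python scripts to look and compute and a tool call to move; the robot and the scene stay as the last step left them, time stands still between calls to the robot, and variables do not carry over. Pictures are saved under pics/ and viewed, at most 10 in all, crops included, and the job is handed in when it is done.

Besides the shell and the picture viewer there is one more tool, called after ">>>" as name(argument=value, ...) on one line, values as JSON. step_arm: Moves the arm, as the interface text tells. Its arguments: {"type":"object","properties":{"steps":{"type":"array","items":{"type":"array","items":{"type":"number"}}},"gripper":{"type":"number"},"force":{"type":"number"}},"required":["steps"]}

```bash
mkdir -p pics
cat > h.py <<'E'
import numpy as np, cv2
from cell import observe, cams, job
def K(c):
    f=240/np.tan(np.radians(c['fov_y'])/2); return np.array([[f,0,c['cx']],[0,f,c['cy']],[0,0,1.]])
F=np.diag([1.,-1,-1])
def proj(c,P):
    T=np.array(c['world_to_cam']);R=F@T[:3,:3];t=F@T[:3,3]
    return cv2.projectPoints(np.asarray(P,float).reshape(-1,3),cv2.Rodrigues(R)[0],t,K(c),np.array(c['dist_coeffs'],float))[0][:,0]
def back(c,uv,z):
    T=np.array(c['world_to_cam']);R=F@T[:3,:3];t=F@T[:3,3]
    n=cv2.undistortPoints(np.array(uv,float).reshape(-1,1,2),K(c),np.array(c['dist_coeffs'],float))[:,0]
    d=np.c_[n,np.ones(len(n))]@R; o=-R.T@t
    return o+d*((np.asarray(z)-o[2])/d[:,2])[:,None]
def save(n,f):
    im=cams.get_image(n); cv2.imwrite('pics/'+f,im[:,:,::-1]); return im
E
python3 - <<'E'
from h import *
for n in ('scene','side','wrist'):
    save(n,n+'0.png'); c=cams.get_calibration(n); T=np.array(c['world_to_cam']); print(n,c['fov_y'],c['cx'],c['cy'],c['dist_coeffs'],(-T[:3,:3].T@T[:3,3]).round(3),T[2,:3].round(2))
s=observe();print(s['position'],s['ee_rot'],s['clock'],s['force'])
E
```

```text
scene 45.01223694257144 324.52182213260045 243.43086731720777 [0.03940261 0.         0.         0.         0.        ] [ 1.201 -0.724  1.355] [ 0.39 -0.44  0.81]
side 51.672102168939354 312.360009985219 235.02595986275574 [-0.103578  0.        0.        0.        0.      ] [ 0.199 -0.707  0.942] [-0.32 -0.59  0.74]
wrist 62.919716488438894 315.84416914573853 232.9467040638421 [-3.43506133e-05  0.00000000e+00  0.00000000e+00  0.00000000e+00
  0.00000000e+00] [0.103 0.621 0.383] [-0.28  0.09  0.96]
[0.18033478 0.59802482 0.22614125] [-4.58417070e-01 -3.10788892e+00  1.86975814e-03] 0.15 [-0.26281363  0.32349808  0.03926902]
```

View pics/scene0.png

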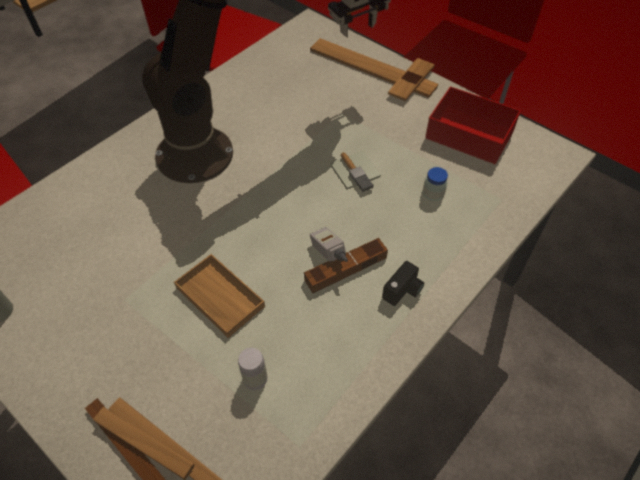

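View pics/side0.png

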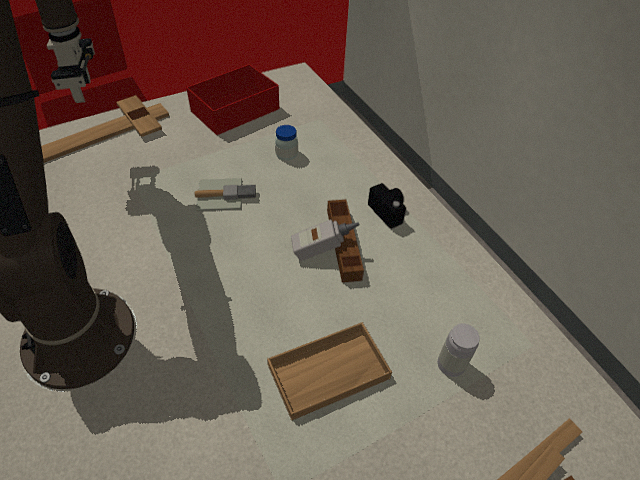

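Run:
```python
import cv2
a=cv2.imread('pics/side0.png');b=cv2.imread('pics/scene0.png')
def g(im,x,y,w,h,s,f):
    o=cv2.resize(im[y:y+h,x:x+w],None,fx=s,fy=s,interpolation=cv2.INTER_CUBIC)
    o=cv2.convertScaleAbs(o,alpha=1.4)
    for k in range(0,w,20): cv2.putText(o,str(x+k),(k*s,10),0,.35,(0,0,255));cv2.line(o,(k*s,12),(k*s,18),(0,0,255))
    for k in range(20,h,20): cv2.putText(o,str(y+k),(0,k*s),0,.35,(0,0,255));cv2.line(o,(26,k*s),(32,k*s),(0,0,255))
    cv2.imwrite('pics/'+f,o)
g(a,185,165,190,125,4,'c1.png'); g(b,295,140,100,155,4,'c2.png')
```

```text
(no output)
```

View pics/c1.png

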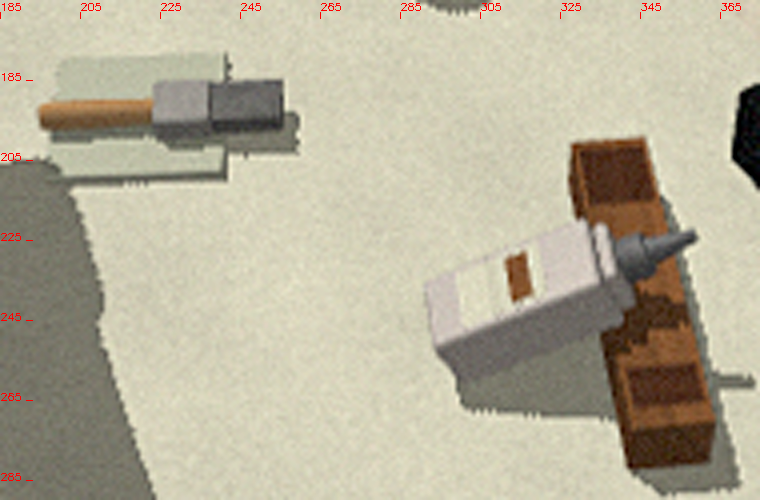

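View pics/c2.png

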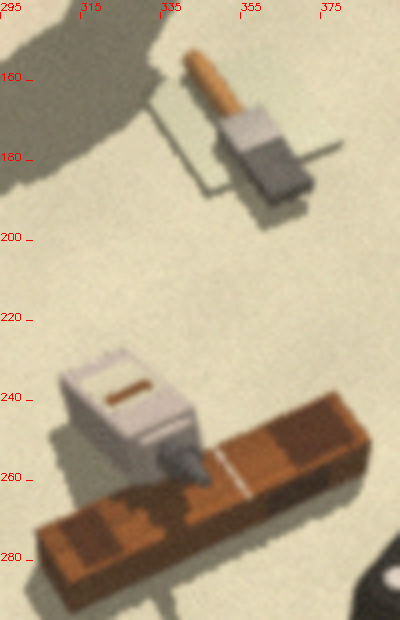

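Run:
```python
from h import *
S=cams.get_calibration('side');C=cams.get_calibration('scene')
np.set_printoptions(precision=4,suppress=True)
print('tile side\n',back(S,[(241.5,178),(241.5,208.75),(199.3,180),(197,209.5)],.008)[:,:2],'\nscene\n',back(C,[(346.75,188),(332,165),(380.5,175.5)],.008)[:,:2])
print('brush end,tip side',back(S,[(195,193.75),(255.75,190.75)],.018)[:,:2],'scene',back(C,[(342,153.75),(367.5,187.5)],.018)[:,:2])
print('beam',back(S,[(328,201.75),(346.25,200),(363,269.5),(341.25,273)],.042)[:,:2],'\n',back(C,[(304.5,272.5),(378.75,238),(387.5,250.5),(313,285.75)],.042)[:,:2])
print('tray',back(S,[(269,358),(365,324),(391,372),(293,406)],.03)[:,:2],'\n',back(C,[(175,291),(210,256),(264,301),(227,330)],.03)[:,:2])
print('jar',back(S,[(286,132)],.085),back(C,[(437,176)],.085),'cam',back(S,[(386,195)],.06),back(C,[(402,283)],.05),'can',back(S,[(463,336)],.12))
# bottle: params px,py (midpoint of base table edge), yaw of horizontal direction of z
from scipy.optimize import least_squares
p=np.radians(25)
def pose(q):
    h=np.array([np.cos(q[2]),np.sin(q[2]),0]);up=np.array([0,0,1.])
    z=h*np.cos(p)+up*np.sin(p); x=h*np.sin(p)-up*np.cos(p); y=np.cross(z,x)
    R=np.c_[x,y,z]; o=np.array([q[0],q[1],0])-R@[.022,0,0]
    return R,o
def pts(q,L):
    R,o=pose(q); return np.array(L)@R.T+o
def run(s):
    L=[(-.022,s*.028,0),(-.022,-s*.028,0),(.022,-s*.028,0),(-.022,s*.028,.110),(-.022,-s*.028,.110),(0,0,.168)]
    us=np.array([(291.25,235),(294.25,251.75),(300,259.5),(331.25,220),(337,235.75),(358.75,224)])
    M=[(-.022,s*.028,0),(-.022,-s*.028,0),(-.022,s*.028,.110),(-.022,-s*.028,.110),(0,0,.168)]
    uc=np.array([(326.25,227),(310,233.75),(343,242.5),(328,250.5),(347.5,261)])
    f=lambda q:np.r_[(proj(S,pts(q,L))-us).ravel(),(proj(C,pts(q,M))-uc).ravel()]
    return min((least_squares(f,[.5,-.05,a],loss='soft_l1') for a in (-2,-1,0,1,2,3)),key=lambda r:r.cost),f
for s in (1,-1):
    r,f=run(s);print(s,r.cost,r.x);print(f(r.x).reshape(-1,2))
    R,o=pose(r.x);print('o',o);print(R)
```

```text
tile side
 [[0.5144 0.3174]
 [0.4694 0.2023]
 [0.404  0.3619]
 [0.3616 0.2516]] 
scene
 [[0.469  0.2082]
 [0.3714 0.2516]
 [0.5153 0.3172]]
brush end,tip side [[0.3737 0.3019]
 [0.5269 0.2404]] scene [[0.3696 0.3026]
 [0.5209 0.2445]]
beam [[ 0.6716  0.0951]
 [ 0.7178  0.0801]
 [ 0.6388 -0.138 ]
 [ 0.5886 -0.1247]] 
 [[ 0.5956 -0.122 ]
 [ 0.6751  0.1008]
 [ 0.7199  0.0829]
 [ 0.6409 -0.1381]]
tray [[ 0.3554 -0.2434]
 [ 0.5724 -0.2604]
 [ 0.5616 -0.381 ]
 [ 0.3551 -0.3571]] 
 [[ 0.37   -0.3861]
 [ 0.3555 -0.2487]
 [ 0.57   -0.2525]
 [ 0.559  -0.3747]]
jar [[0.6762 0.3638 0.085 ]] [[0.6812 0.3651 0.085 ]] cam [[0.8105 0.0357 0.06  ]] [[0.816  0.0197 0.05  ]] can [[ 0.6912 -0.4131  0.12  ]]
1 8.032590348061929 [ 0.5448  0.0025 -0.345 ]
[[-0.2111 -0.589 ]
 [-0.9523  0.0387]
 [ 1.0369  2.1805]
 [ 0.8864 -1.8578]
 [-1.2347 -0.3799]
 [ 1.0182 -0.7217]
 [ 0.1316 -0.2084]
 [-0.8858  0.6783]
 [ 1.273  -0.6357]
 [-1.8016 -0.4089]
 [-0.5855  0.6375]]
o [0.5361 0.0056 0.0199]
[[ 0.3977  0.3382  0.8529]
 [-0.1429  0.9411 -0.3065]
 [-0.9063 -0.      0.4226]]
-1 176.1133361159051 [ 0.5586  0.0319 -0.5831]
[[ -0.7491   5.1349]
 [ -0.5593 -28.2526]
 [  1.0248 -24.6119]
 [  1.1021  11.1599]
 [ -2.6573 -21.5084]
 [  0.6957  -0.2653]
 [ -6.056    1.5448]
 [ 29.0358  -9.3531]
 [-13.3254   3.9585]
 [ 21.5956  -8.5349]
 [ -1.2402   0.5624]]
o [0.5508 0.037  0.0199]
[[ 0.3528  0.5506  0.7566]
 [-0.2327  0.8348 -0.499 ]
 [-0.9063 -0.      0.4226]]
```

>>> step_arm(steps=[[18,-23,-9,0,0,-0.006],[18,-23,-9,0,0,-0.006],[18,-23,-9,0,0,-0.006],[18,-23,-9,0,0,-0.006],[18,-23,-9,0,0,-0.006],[18,-23,-9,0,0,-0.006],[18,-23,-9,0,0,-0.006],[18,-23,-9,0,0,-0.006],[18,-23,-9,0,0,-0.006],[18,-23,-9,0,0,-0.006],[18,-23,-9,0,0,-0.006],[18,-23,-9,0,0,-0.006],[18,-23,-9,0,0,-0.006],[18,-23,-9,0,0,-0.006],[0,0,0,0,0,0],[0,0,0,0,0,0]], gripper=0.7, force=15)

```text
clock: 1.48
position: [0.4331, 0.2744, 0.1002]
ee_rot: [-0.595, -3.084, 0.002]
force: [-0.8, -0.4, 0.4]
width: 0.701
gripper_force: 0.0
```

Run:
```python
from h import *
s=observe();print(s['position'],s['ee_rot'],s['joints'],s['clock'],s['width'],s['force'])
c=cams.get_calibration('wrist');save('wrist','w1.png')
e,t=np.array([.372,.302,.018]),np.array([.524,.2425,.018]); print(proj(c,[e,t,[.433,.278,.018]]))
```

```text
[0.43314596 0.27439495 0.10017394] [-5.94556307e-01 -3.08439241e+00  2.24494066e-03] [-0.76033408  0.40481928  0.11910253  1.99705491 -0.06814993  0.74478951
  0.58936804] 1.4833 0.700944867069349 [-0.7660211  -0.36206816  0.41285906]
[[320.68770533 135.36480504]
 [321.5445468  370.52420362]
 [320.89439286 240.64250016]]
```

View pics/w1.png

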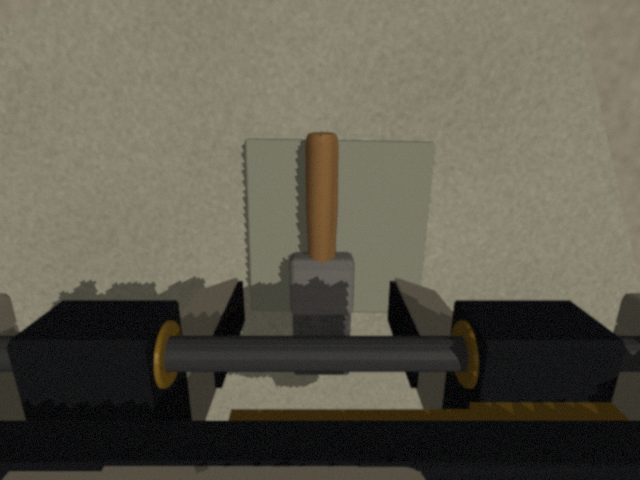

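Run:
```python
from h import *
c=cams.get_calibration('wrist')
b=back(c,[(246,140),(433,143),(424,314),(248,312),(322,133),(322,256)],[.008]*4+[.018]*2);print(b, b[:4].mean(0))
```

```text
[[0.35734563 0.25950486 0.008     ]
 [0.4018178  0.3665824  0.008     ]
 [0.51355792 0.32658634 0.008     ]
 [0.46600949 0.21116586 0.008     ]
 [0.37027246 0.30480749 0.018     ]
 [0.4424434  0.27653652 0.018     ]] [0.43468271 0.29095986 0.008     ]
```

>>> step_arm(steps=[[0,1,-15,0,0,0],[0,1,-20,0,0,0],[0,1,-20,0,0,0],[0,0,-15,0,0,0],[0,0,-12,0,0,0],[0,0,-7,0,0,0],[0,0,0,0,0,0]])

```text
clock: 2.12
position: [0.4311, 0.2802, 0.0107]
ee_rot: [-0.585, -3.085, 0.002]
force: [-0.3, -0.5, -0.4]
width: 0.698
gripper_force: 0.0
```

>>> step_arm(steps=[[0,0,0,0,0,0],[0,0,0,0,0,0],[0,0,0,0,0,0],[0,0,0,0,0,0],[0,0,0,0,0,0],[0,0,0,0,0,0]], gripper=0.0, force=15)

```text
clock: 2.62
position: [0.4326, 0.2795, 0.0121]
ee_rot: [0.589, 3.086, 0.001]
force: [0.1, 0.2, -0.9]
width: 0.313
gripper_force: 0.0
```

>>> step_arm(steps=[[0,0,0,0,0,0],[0,0,0,0,0,0],[0,0,0,0,0,0],[0,0,0,0,0,0],[0,0,0,0,0,0]])

```text
clock: 3.03
position: [0.4325, 0.2794, 0.0119]
ee_rot: [0.589, 3.086, 0.0]
force: [-0.3, -1.0, 3.3]
width: 0.202
gripper_force: 15.0
```

>>> step_arm(steps=[[0,0,15,0,0,0],[0,0,30,0,0,0],[0,0,35,0,0,0],[0,0,30,0,0,0],[0,0,10,0,0,0]])

```text
clock: 3.45
position: [0.434, 0.2805, 0.1357]
ee_rot: [0.588, 3.083, 0.007]
force: [0.2, 0.4, -0.0]
width: 0.202
gripper_force: 15.0
```

>>> step_arm(steps=[[0,-15,0,0,0,0.018],[0,-33,0,0,0,0.018],[0,-33,0,0,0,0.018],[0,-33,0,0,0,0.018],[0,-33,0,0,0,0.018],[0,-33,0,0,0,0.018],[0,-33,0,0,0,0.018],[0,-33,0,0,0,0.018],[1,-33,0,0,0,0.018],[1,-33,0,0,0,0.018],[1,-33,0,0,0,0.018],[1,-33,0,0,0,0.018],[1,-33,0,0,0,0.018],[1,-33,0,0,0,0.018],[1,-33,0,0,0,0.018],[1,-33,0,0,0,0.018],[1,-33,0,0,0,0.018],[1,-33,0,0,0,0.018],[1,-18,0,0,0,0],[0,0,0,0,0,0]])

```text
clock: 5.12
position: [0.4423, -0.3196, 0.1313]
ee_rot: [-0.092, -3.14, 0.004]
force: [0.6, 0.5, 0.1]
width: 0.206
gripper_force: 15.0
```

Run:
```python
from h import *
s=observe();print(s['position'],s['ee_rot'],s['joints'],s['clock'],s['width'],s['force'])
save('wrist','w2.png')
```

```text
[ 0.44230978 -0.31963377  0.13129286] [-0.09179529 -3.13994892  0.00418945] [ 0.32514907  0.41213798  0.26987187  1.90045875 -0.13985894  0.84609929
  2.17865724] 5.1167 0.20552217300362258 [0.59418167 0.53670706 0.08195028]
```

View pics/w2.png

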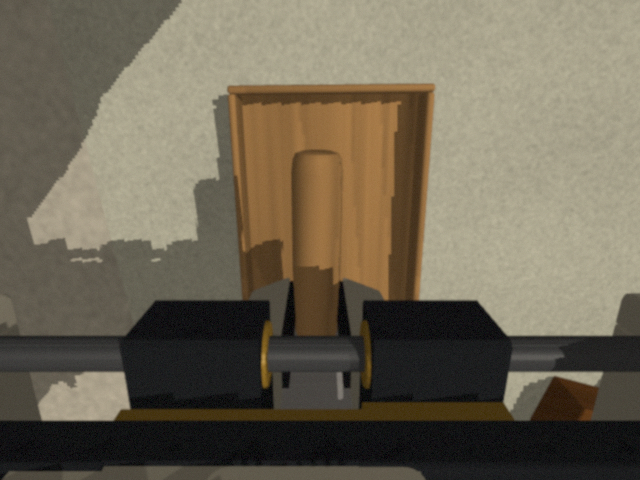

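Run:
```python
from h import *
c=cams.get_calibration('wrist')
b=back(c,[(229,87),(434,86)],.03);print(b,b.mean(0)); d=b[1]-b[0];d/=np.linalg.norm(d); n=np.array([-d[1],d[0]]); n*=np.sign(n[0]); print('centre',b.mean(0)[:2]+.11*n, np.arctan2(n[1],n[0]), back(c,[(317,155)],.13+.007))
```

```text
[[ 0.34475349 -0.36468201  0.03      ]
 [ 0.35129837 -0.23853913  0.03      ]] [ 0.34802593 -0.30161057  0.03      ]
centre [ 0.45787817 -0.30731021] -0.05183813962403341 [[ 0.37799926 -0.31254358  0.137     ]]
```

>>> step_arm(steps=[[2,4,-15,0,0,0],[0,4,-30,0,0,0],[0,0,-30,0,0,0],[0,0,-20,0,0,0],[0,0,-12,0,0,0],[0,0,-8,0,0,0],[0,0,-5,0,0,0],[0,0,0,0,0,0],[0,0,0,0,0,0]])

```text
clock: 5.92
position: [0.4458, -0.3063, 0.0121]
ee_rot: [0.082, 3.14, 0.0]
force: [-0.6, 0.1, -0.2]
width: 0.205
gripper_force: 15.0
```

Lower 2 mm more, release with partial opening, lift.

>>> step_arm(steps=[[0,0,-2,0,0,0],[0,0,0,0,0,0]])

```text
clock: 6.08
position: [0.4459, -0.3067, 0.0103]
ee_rot: [0.083, 3.139, -0.001]
force: [0.2, -0.8, -0.0]
width: 0.201
gripper_force: 15.0
```

>>> step_arm(steps=[[0,0,0,0,0,0],[0,0,0,0,0,0],[0,0,0,0,0,0],[0,0,0,0,0,0],[0,0,0,0,0,0]], gripper=0.45)

```text
clock: 6.5
position: [0.4455, -0.3066, 0.0099]
ee_rot: [0.083, 3.14, -0.0]
force: [-0.2, 0.6, 0.2]
width: 0.441
gripper_force: 0.0
```

>>> step_arm(steps=[[0,0,15,0,0,0],[0,0,30,0,0,0],[0,0,35,0,0,0],[0,0,35,0,0,0],[0,0,35,0,0,0],[0,0,20,0,0,0],[0,0,0,0,0,0]], gripper=1.0)

```text
clock: 7.08
position: [0.4476, -0.3081, 0.1845]
ee_rot: [0.083, 3.133, -0.005]
force: [0.1, -1.2, -0.1]
width: 0.907
gripper_force: 0.0
```

Run:
```python
from h import *
s=observe();print(s['position'],s['ee_rot'],s['joints'],s['clock'],s['width'],s['force'])
im=save('side','s2.png')
w=save('wrist','w3.png')
o=np.hstack([cv2.resize(im[150:430,190:440],(500,560)),cv2.resize(w,(300,225)).repeat(1,0) if 0 else np.vstack([cv2.resize(w,(300,225)),np.zeros((335,300,3),np.uint8)])])
cv2.imwrite('pics/m1.png',o[:,:,::-1])
```

```text
[ 0.44756564 -0.30813091  0.18448716] [ 0.08323069  3.13341818 -0.00509906] [ 0.28581244  0.34144478  0.28707253  1.8531697  -0.11731312  0.95542799
  2.14200871] 7.0833 0.9067354497393239 [ 0.11233769 -1.23618561 -0.06703397]
```

View pics/m1.png

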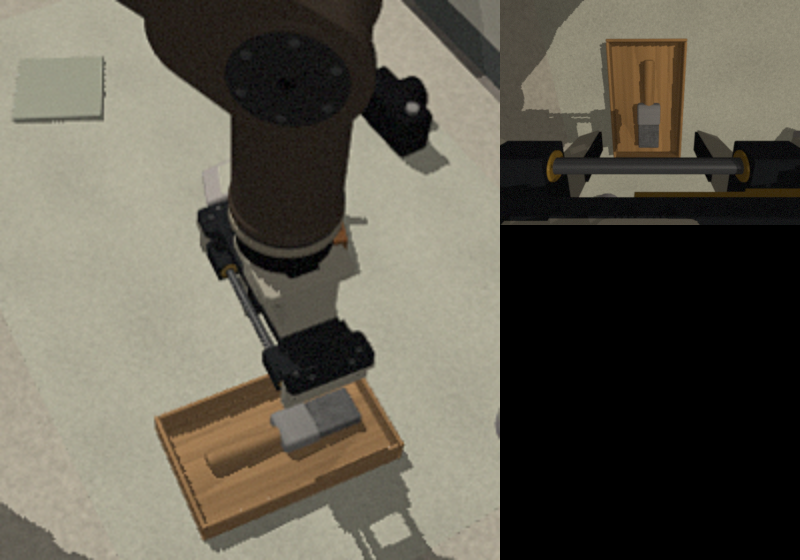

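```bash
cat > kin.py <<'E'
import numpy as np, itertools
from scipy.spatial.transform import Rotation as Ro
from scipy.optimize import least_squares
D=[([-1.381,.434,.025,1.573,-.012,1.134,-.075],[.18033,.59802,.22614],[-.4584,-3.1079,.0019]),
([-0.76033408,0.40481928,0.11910253,1.99705491,-0.06814993,0.74478951,0.58936804],[0.43314596,0.27439495,0.10017394],[-.594556,-3.08439,.00224]),
([0.32514907,0.41213798,0.26987187,1.90045875,-0.13985894,0.84609929,2.17865724],[0.44230978,-0.31963377,0.13129286],[-.0918,-3.13995,.00419]),
([0.28581244,0.34144478,0.28707253,1.8531697,-0.11731312,0.95542799,2.14200871],[0.44756564,-0.30813091,0.18448716],[.08323,3.13342,-.0051])]
def fk(q,p,s):
    R=Ro.identity();x=np.zeros(3)
    for ax,a,v in [('z',-q[0],(p[1],0,p[0])),('y',q[1],(p[3],0,p[2])),('z',s[0]*q[2],(0,0,0)),('y',q[3],(p[4],0,p[5])),('z',s[1]*q[4],(0,0,0)),('y',q[5],(p[6],0,p[7])),('z',s[2]*q[6]+p[8],(0,0,0))]:
        R=R*Ro.from_euler(ax,a); x=x+R.apply(v)
    return x,R
def res(p,s,D=D):
    o=[]
    for q,x,r in D:
        X,R=fk(q,p,s); o+=[X-x,.3*(R*Ro.from_rotvec(r).inv()).as_rotvec()]
    return np.concatenate(o)
def fit(D=D):
    best=None
    for s in itertools.product((1,-1),repeat=3):
        for c in (0,1.57,3.14,-1.57):
            r=least_squares(lambda p:np.r_[res(p,s,D),.002*np.array([p[1],p[3],p[4],p[6]])],[.35,0,.4,0,0,.4,0,.25,c])
            if best is None or r.cost<best[0]: best=(r.cost,r.x,s)
    return best
E
python3 - <<'E'
from kin import *
b=fit();print(b[0],b[1].round(4),b[2]);print(res(b[1],b[2]).reshape(-1,6).round(4))
E
```

```text
0.0014268724072639277 [-7.4412 -0.1792 -0.2761  0.3495  0.0781  0.4748 -0.2113 -8.3362  1.5709] (-1, -1, -1)
[[-0.0424  0.0108  0.0003  0.0006 -0.      0.0001]
 [-0.0081  0.0235  0.0009 -0.     -0.     -0.    ]
 [-0.012   0.0039 -0.0012  0.      0.     -0.    ]
 [-0.0038 -0.0119 -0.      0.     -0.     -0.    ]]
```

>>> step_arm(steps=[[14,29,2,0,0,-0.029],[14,29,2,0,0,-0.029],[14,29,2,0,0,-0.029],[14,29,2,0,0,-0.029],[14,29,2,0,0,-0.029],[14,29,2,0,0,-0.029],[14,29,2,0,0,-0.029],[14,29,2,0,0,-0.029],[14,29,0,0,0,-0.029],[14,29,0,0,0,-0.029],[0,0,0,-0.04,-0.11,0],[0,0,0,-0.04,-0.11,0],[0,0,0,-0.04,-0.11,0],[0,0,0,-0.04,-0.11,0],[0,0,0,-0.04,-0.11,0],[0,0,0,-0.04,-0.11,0],[0,0,0,0,0,0],[0,0,0,0,0,0]], gripper=1.0)

```text
clock: 8.68
position: [0.5874, -0.0257, 0.1946]
ee_rot: [0.45, 2.537, -0.171]
force: [-0.1, -0.2, -0.1]
width: 1.001
gripper_force: 0.0
```

Run:
```python
from h import *
s=observe();print([list(np.round(s[k],5)) for k in('joints','position','ee_rot')],s['clock'])
```

```text
[[np.float64(-0.78889), np.float64(0.21288), np.float64(0.62534), np.float64(2.2293), np.float64(0.651), np.float64(0.31846), np.float64(0.43589)], [np.float64(0.58744), np.float64(-0.02572), np.float64(0.19456)], [np.float64(0.4498), np.float64(2.53732), np.float64(-0.17069)]] 8.6833
```

>>> step_arm(steps=[[0,0,0,0.04,0.11,0],[0,0,0,0.04,0.11,0],[0,0,0,0.04,0.11,0],[0,0,0,0.08,-0.03,0],[0,0,0,0.08,-0.03,0],[0,0,0,0.08,-0.03,0],[0,0,0,0.08,-0.03,0],[0,0,0,0,0,0],[0,0,0,0,0,0]])

```text
clock: 9.43
position: [0.5905, -0.0378, 0.1962]
ee_rot: [0.577, 2.694, 0.321]
force: [-0.0, -0.3, 0.3]
width: 0.999
gripper_force: 0.0
```

Run:
```python
from h import *
s=observe();print([list(np.round(s[k],5)) for k in('joints','position','ee_rot')],s['clock'])
```

```text
[[np.float64(0.02331), np.float64(0.23048), np.float64(0.07124), np.float64(2.06386), np.float64(-0.42581), np.float64(0.48628), np.float64(1.58039)], [np.float64(0.59046), np.float64(-0.03776), np.float64(0.1962)], [np.float64(0.5766), np.float64(2.69364), np.float64(0.32073)]] 9.4333
```

```bash
cat >> kin.py <<'E'
D+=[([-0.78889,0.21288,0.62534,2.2293,0.651,0.31846,0.43589],[0.58744,-0.02572,0.19456],[0.4498,2.53732,-0.17069]),
([0.02331,0.23048,0.07124,2.06386,-0.42581,0.48628,1.58039],[0.59046,-0.03776,0.1962],[0.5766,2.69364,0.32073])]
S=(-1,-1,-1)
def fk(q,p,s=S):
    R=Ro.identity();x=np.zeros(3)
    for ax,a,v in [('z',-q[0],(p[1],p[9],p[0])),('y',q[1],(p[3],0,p[2])),('z',s[0]*q[2],(0,p[10],0)),('y',q[3],(p[4],0,p[5])),('z',s[1]*q[4],(0,p[11],0)),('y',q[5],(p[6],0,p[7])),('z',s[2]*q[6]+np.pi/2,(0,0,0))]:
        R=R*Ro.from_euler(ax,a); x=x+R.apply(v)
    return x,R
def fit2():
    best=None
    for h in (.2,.35,.5):
        r=least_squares(lambda p:np.r_[res(p,S,D),.003*p[[1,3,4,6,9,10,11]]],[h,0,.4,0,0,.4,0,.25,0,0,0,0])
        if best is None or r.cost<best.cost: best=r
    return best
E
python3 - <<'E'
from kin import *
b=fit2();print(b.cost,b.x.round(4));print(res(b.x,S).reshape(-1,6).round(4))
E
```

```text
3.6638548528068853e-07 [ 2.706e-01 -3.000e-04  5.590e-01  1.700e-03  1.000e-04  4.260e-01
  7.000e-04  3.708e-01 -6.874e-01 -3.730e-02 -1.680e-02  2.000e-04]
[[ 0.0001  0.0001  0.0003  0.0006 -0.      0.0001]
 [ 0.0001 -0.0002 -0.0001 -0.     -0.      0.    ]
 [ 0.0001  0.0001 -0.0002  0.      0.      0.    ]
 [-0.0001  0.0002 -0.0002  0.     -0.     -0.    ]
 [-0.      0.     -0.     -0.      0.     -0.    ]
 [ 0.     -0.0001  0.0001 -0.      0.     -0.    ]]
```

```bash
cat >> kin.py <<'E'
P=np.array([2.706e-01,-3.000e-04,5.590e-01,1.700e-03,1.000e-04,4.260e-01,7.000e-04,3.708e-01,0,-3.730e-02,-1.680e-02,2.000e-04])
P=fit2().x
LO=np.array([-2.62,-.44,-1.27,.08,-1.32,.12,-2.74]);HI=np.array([2.62,2.09,1.32,2.57,4.46,2,2.74])
def ik(x,R,n=8,rng=np.random.default_rng(0),seed=None):
    best=None
    f=lambda q:(lambda X,Q:np.r_[X-x,.2*(Q*R.inv()).as_rotvec(),1e-4*(q-(LO+HI)/2)])(*fk(q,P))
    for k in range(n):
        q0=seed if (seed is not None and k==0) else rng.uniform(LO+.05,HI-.05)
        r=least_squares(f,q0,bounds=(LO+.02,HI-.02),max_nfev=60)
        if best is None or r.cost<best.cost: best=r
        e=np.abs(f(best.x)[:6]).max()
        if e<1.5e-3: break
    return best.x,np.abs(f(best.x)[:6]).max()
def tool(psi,down,flip=0):
    z=np.array([np.cos(psi)*np.cos(down),np.sin(psi)*np.cos(down),-np.sin(down)])
    y=np.array([-np.sin(psi),np.cos(psi),0])*(1 if not flip else -1)
    return Ro.from_matrix(np.c_[np.cross(y,z),y,z])
E
time python3 - <<'E'
from kin import *
for down in (25,40):
  d=np.radians(down)
  for psi in range(-180,180,30):
    o=[]
    for fl in (0,1):
        R=tool(np.radians(psi),d,fl); g=np.array([.436,.286,.008+.065]); x=g+.019*R.as_matrix()[:,2]
        q,e=ik(x,R,5); o.append((round(e,4),q.round(2)))
    print(down,psi,o[0][0],o[1][0],min(o,key=lambda t:t[0])[1])
E
```

```text
25 -180 0.0 0.0 [-0.43  1.11  0.    1.24 -0.41  1.87 -1.89]
25 -150 0.0032 0.0032 [-0.63  1.14  0.02  1.13 -0.11  1.98 -1.64]
25 -120 0.0 0.0 [-0.81  1.12 -0.02  1.19  0.23  1.94 -1.4 ]
25 -90 0.0 0.0 [-1.23  1.07  0.37  1.47  0.31  1.6  -1.02]
25 -60 0.0 0.0 [-1.07  0.93 -0.2   1.77  0.88  1.54 -1.32]
25 -30 0.0 0.0 [-1.67  0.91  0.46  2.2   1.08  0.84 -1.31]
25 0 0.0 0.0 [-1.02  0.9  -0.43  2.54  1.83  1.52 -1.72]
25 30 0.0294 0.0294 [-0.17  1.1  -1.25  2.55  2.22  1.71 -0.78]
25 60 0.0039 0.005 [ 0.67  1.37 -1.25  2.55  3.02  0.74 -0.06]
25 90 0.0 0.0 [ 0.57  1.03 -0.85  2.21 -1.28  0.46 -1.86]
25 120 0.0 0.0 [-0.11  0.9   0.01  1.87 -1.04  1.31 -1.92]
25 150 0.0 0.0 [-0.46  1.04  0.35  1.53 -0.86  1.75 -1.8 ]
40 -180 0.0 0.0 [-0.64  0.97  0.33  1.42 -0.52  1.68 -1.7 ]
40 -150 0.0 0.0 [-0.4   1.04 -0.46  1.27  0.16  1.76 -1.92]
40 -120 0.0 0.0 [-0.77  0.96 -0.08  1.36  0.22  1.69 -1.44]
40 -90 0.0 0.0 [-0.86  0.89 -0.21  1.55  0.55  1.56 -1.31]
40 -60 0.0 0.0 [-0.92  0.8  -0.32  1.84  0.87  1.38 -1.26]
40 -30 0.0 0.0 [-0.9   0.72 -0.46  2.16  1.28  1.24 -1.31]
40 0 0.0 0.0 [-0.63  0.74 -0.76  2.47  1.81  1.32 -1.33]
40 30 0.0136 0.0676 [ 0.04  0.91 -1.25  2.55  2.2   1.24 -0.67]
40 60 0.0 0.026 [ 0.47  0.93 -1.13  2.51  2.84  0.61 -0.36]
40 90 0.0 0.0 [ 0.45  0.83 -0.84  2.22 -1.11  0.31 -2.22]
40 120 0.0322 0.0 [ 0.14  0.8  -0.48  1.9  -0.65  0.89  0.79]
40 150 0.0 0.0 [-0.2   0.86 -0.16  1.61 -0.52  1.34 -2.14]
real	0m20.190s
user	0m20.691s
sys	0m0.120s
```

```bash
cat > sim.py <<'E'
from kin import *
def track(q,way,n=25):
    # way: list of (grasp point, psi deg, down deg); straight interpolation, local damped IK near previous q
    prev=way[0]; mx=0
    for w in way[1:]:
        for t in np.linspace(0,1,n+1)[1:]:
            g=np.array(prev[0])*(1-t)+np.array(w[0])*t; ps=np.radians(prev[1]*(1-t)+w[1]*t); dn=np.radians(prev[2]*(1-t)+w[2]*t)
            R=tool(ps,dn); x=g+.019*R.as_matrix()[:,2]
            f=lambda v:(lambda X,Q:np.r_[X-x,.2*(Q*R.inv()).as_rotvec(),2e-3*(v-q)])(*fk(v,P))
            r=least_squares(f,np.clip(q,LO+.011,HI-.011),bounds=(LO+.01,HI-.01),max_nfev=50); e=np.abs(f(r.x)[:6]).max(); mx=max(mx,e); q=r.x
        print(w,q.round(2),'maxerr',round(mx,4)); prev=w
    return q
E
python3 - <<'E'
from sim import *
q0=np.array([0.02331,0.23048,0.07124,2.06386,-0.42581,0.48628,1.58039])
G=(.5895,-.0136,.052)
for psi in (-50,-70,-90):
    print(psi)
    track(q0,[((.59,-.014,.2),-20,90),(G,-20,90),((.59,-.014,.2),-20,90),((.52,.13,.25),psi,90),((.50,.18,.25),psi,25),((.436,.286,.12),psi,25),((.436,.286,.073),psi,25)])
E
```

```text
-50
((0.5895, -0.0136, 0.052), -20, 90) [-0.19  0.6   0.17  1.86 -0.16  0.69  1.3 ] maxerr 0.0
((0.59, -0.014, 0.2), -20, 90) [-0.22  0.42  0.22  1.73 -0.11  1.    1.26] maxerr 0.0
((0.52, 0.13, 0.25), -50, 90) [-0.57  0.29  0.29  1.8  -0.09  1.07  0.45] maxerr 0.0
((0.5, 0.18, 0.25), -50, 25) [-1.37  0.55  0.41  2.06  0.94  1.21 -0.92] maxerr 0.0
((0.436, 0.286, 0.12), -50, 25) [-1.46  0.83  0.31  1.94  0.78  1.21 -1.08] maxerr 0.0
((0.436, 0.286, 0.073), -50, 25) [-1.46  0.91  0.3   1.93  0.78  1.15 -1.14] maxerr 0.0
-70
((0.5895, -0.0136, 0.052), -20, 90) [-0.19  0.6   0.17  1.86 -0.16  0.69  1.3 ] maxerr 0.0
((0.59, -0.014, 0.2), -20, 90) [-0.22  0.42  0.22  1.73 -0.11  1.    1.26] maxerr 0.0
((0.52, 0.13, 0.25), -70, 90) [-0.64  0.29  0.38  1.81 -0.12  1.07  0.13] maxerr 0.0
((0.5, 0.18, 0.25), -70, 25) [-1.33  0.7   0.54  1.81  0.65  1.38 -0.8 ] maxerr 0.0
((0.436, 0.286, 0.12), -70, 25) [-1.41  0.93  0.44  1.7   0.48  1.39 -0.94] maxerr 0.0
((0.436, 0.286, 0.073), -70, 25) [-1.4   1.    0.42  1.69  0.46  1.34 -0.98] maxerr 0.0
-90
((0.5895, -0.0136, 0.052), -20, 90) [-0.19  0.6   0.17  1.86 -0.16  0.69  1.3 ] maxerr 0.0
((0.59, -0.014, 0.2), -20, 90) [-0.22  0.42  0.22  1.73 -0.11  1.    1.26] maxerr 0.0
((0.52, 0.13, 0.25), -90, 90) [-0.7   0.3   0.46  1.81 -0.15  1.07 -0.18] maxerr 0.0
((0.5, 0.18, 0.25), -90, 25) [-1.21  0.83  0.6   1.57  0.43  1.61 -0.75] maxerr 0.0
((0.436, 0.286, 0.12), -90, 25) [-1.3   1.03  0.52  1.48  0.25  1.62 -0.91] maxerr 0.0
((0.436, 0.286, 0.073), -90, 25) [-1.3   1.09  0.5   1.47  0.23  1.57 -0.94] maxerr 0.0
```

```bash
cat >> kin.py <<'E'
def delta(g,psi,dn,flip=0):
    from cell import observe
    s=observe();R=tool(np.radians(psi),np.radians(dn),flip);x=np.array(g)+.019*R.as_matrix()[:,2]
    d=(R*Ro.from_rotvec(s['ee_rot']).inv()).as_rotvec()
    print('pos',np.round(s['position'],4),'d mm',((x-s['position'])*1000).round(1),'rot',d.round(4),'t',s['clock'])
E
python3 -c "
from kin import *
delta((.5895,-.0136,.19),-19.8,90)"
```

```text
pos [ 0.5905 -0.0378  0.1962] d mm [ -1.   24.2 -25.2] rot [-0.1623  0.4031  0.075 ] t 9.4333
```

>>> step_arm(steps=[[0,6,-6,-0.04,0.1,0.019],[0,6,-6,-0.04,0.1,0.019],[-1,6,-6,-0.04,0.1,0.019],[0,6,-6,-0.04,0.1,0.018],[0,0,0,0,0,0],[0,0,0,0,0,0]])

```text
clock: 9.93
position: [0.5907, -0.006, 0.1711]
ee_rot: [0.519, 3.097, 0.004]
force: [1.1, -0.1, 0.6]
width: 0.997
gripper_force: 0.0
```

Run:
```python
from h import *
from kin import *
delta((.5895,-.0136,.19),-19.8,90)
c=cams.get_calibration('wrist'); im=save('wrist','w4.png')
R=np.array([[.3977,.3382,.8529],[-.1429,.9411,-.3065],[-.9063,0,.4226]]);o=np.array([.5361,.0056,.0199])
L=np.array([(-.022,s*.028,z) for z in (0,.11) for s in (1,-1)]+[(0,0,.168),(.022,.028,0),(.022,-.028,0)])
uv=proj(c,L@R.T+o);print(uv.round(1))
o=im.copy()
for u in uv: cv2.circle(o,tuple(int(v) for v in u),3,(255,0,0),1)
cv2.imwrite('pics/w4m.png',o[:,:,::-1])
```

```text
pos [ 0.5907 -0.006   0.1711] d mm [-1.2 -7.6 -0.1] rot [-0.0021  0.0014 -0.0135] t 9.9333
[[345.1 135.1]
 [266.4 134. ]
 [345.  291.1]
 [261.9 290.2]
 [303.  372.9]
 [340.7 155.5]
 [272.7 154.6]]
```

View pics/w4m.png

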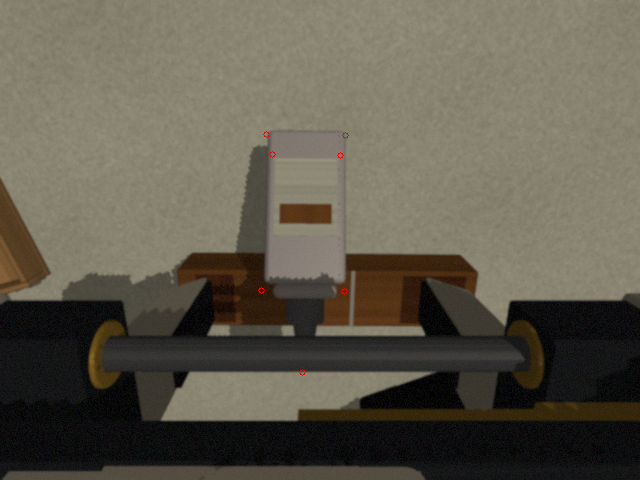

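>>> step_arm(steps=[[-2,-3,-15,0,0,-0.006],[-2,-4,-30,0,0,0],[0,0,-30,0,0,0],[0,0,-25,0,0,0],[0,0,-20,0,0,0],[0,0,-12,0,0,0],[0,0,-6,0,0,0],[0,0,0,0,0,0],[0,0,0,0,0,0]])

```text
clock: 10.73
position: [0.5857, -0.0171, 0.0349]
ee_rot: [0.539, 3.092, 0.006]
force: [-0.1, 0.2, -0.2]
width: 1.003
gripper_force: 0.0
```

>>> step_arm(steps=[[0,0,0,0,0,0],[0,0,0,0,0,0],[0,0,0,0,0,0],[0,0,0,0,0,0],[0,0,0,0,0,0],[0,0,0,0,0,0]], gripper=0.68, force=8)

```text
clock: 11.23
position: [0.5855, -0.0167, 0.0342]
ee_rot: [0.539, 3.093, 0.007]
force: [0.2, 0.5, 1.0]
width: 0.687
gripper_force: 0.5
```

>>> step_arm(steps=[[0,0,0,0,0,0],[0,0,0,0,0,0],[0,0,0,0,0,0],[0,0,0,0,0,0],[0,0,0,0,0,0],[0,0,0,0,0,0]], gripper=0.5, force=8)

```text
clock: 11.73
position: [0.5852, -0.0168, 0.0339]
ee_rot: [0.539, 3.094, 0.006]
force: [-0.3, 1.9, 2.4]
width: 0.614
gripper_force: 8.0
```

>>> step_arm(steps=[[0,0,0,0,0,0],[0,0,0,0,0,0],[0,0,5,0,0,0],[0,0,10,0,0,0],[0,0,15,0,0,0],[0,0,20,0,0,0],[0,0,20,0,0,0],[0,0,25,0,0,0],[0,0,25,0,0,0],[0,0,20,0,0,0],[0,0,10,0,0,0],[0,0,0,0,0,0],[0,0,0,0,0,0]], gripper=0.5, force=13)

```text
clock: 12.82
position: [0.585, -0.0171, 0.1839]
ee_rot: [0.539, 3.093, 0.006]
force: [0.2, -0.1, -1.1]
width: 0.611
gripper_force: 13.0
```

```bash
python3 -c "
from kin import *
delta((.52,.13,.25),-70,90);delta((.52,.13,.25),-70,25)"
```

```text
pos [ 0.585  -0.0171  0.1839] d mm [-65.  147.1  47.1] rot [-0.0023  0.0039 -0.8766] t 12.8167
pos [ 0.585  -0.0171  0.1839] d mm [-59.1 130.9  58.1] rot [-0.8264 -0.8242 -0.7808] t 12.8167
```

>>> step_arm(steps=[[-5.4,12.3,4,0,0,-0.073],[-5.4,12.3,4,0,0,-0.073],[-5.4,12.3,4,0,0,-0.073],[-5.4,12.3,4,0,0,-0.073],[-5.4,12.3,4,0,0,-0.073],[-5.4,12.3,4,0,0,-0.073],[-5.4,12.3,4,0,0,-0.073],[-5.4,12.3,4,0,0,-0.073],[-5.4,12.3,4,0,0,-0.073],[-5.4,12.3,4,0,0,-0.073],[-5.4,12.3,4,0,0,-0.073],[-5.4,12.3,4,0,0,-0.073],[0,0,0,0,0,0]])

```text
clock: 13.9
position: [0.5188, 0.1335, 0.2307]
ee_rot: [1.8, 2.574, 0.003]
force: [0.3, 0.5, -0.6]
width: 0.606
gripper_force: 13.0
```

>>> step_arm(steps=[[-1,2.4,0.8,-0.076,-0.028,0],[-1,2.4,0.8,-0.076,-0.028,0],[-1,2.4,0.8,-0.076,-0.028,0],[-1,2.4,0.8,-0.076,-0.028,0],[-1,2.4,0.8,-0.076,-0.028,0],[-1,2.4,0.8,-0.076,-0.028,0],[-1,2.4,0.8,-0.076,-0.028,0],[-1,2.4,0.8,-0.076,-0.028,0],[-1,2.4,0.8,-0.076,-0.028,0],[-1,2.4,0.8,-0.076,-0.028,0],[-1,2.4,0.8,-0.076,-0.028,0],[-1,2.4,0.8,-0.076,-0.028,0],[-1,2.4,0.8,-0.076,-0.028,0],[-1,2.4,0.8,-0.076,-0.028,0],[0,0,0,0,0,0],[0,0,0,0,0,0]])

```text
clock: 15.23
position: [0.5061, 0.1641, 0.2415]
ee_rot: [1.193, 1.719, -0.761]
force: [-0.4, -0.6, -0.7]
width: 0.61
gripper_force: 13.0
```

```bash
python3 -c "
from h import *
from kin import *
delta((.50,.18,.25),-70,25)
delta((.436,.286,.14),-70,25);print(observe()['width'],observe()['joints'])
im=save('side','s3.png');im2=save('scene','c3.png')
o=np.hstack([cv2.resize(im[60:260,160:360],(400,400)),cv2.resize(im2[100:300,280:480],(400,400))]);cv2.imwrite('pics/m2.png',o[:,:,::-1])"
```

```text
pos [0.5061 0.1641 0.2415] d mm [-0.2 -0.3  0.5] rot [ 0.001   0.     -0.0079] t 15.2333
pos [0.5061 0.1641 0.2415] d mm [ -64.2  105.7 -109.5] rot [ 0.001   0.     -0.0079] t 15.2333
0.6101503025844097 [-1.31071541  0.68855253  0.50679604  1.81462544  0.66365611  1.38782826
 -0.81456199]
```

View pics/m2.png

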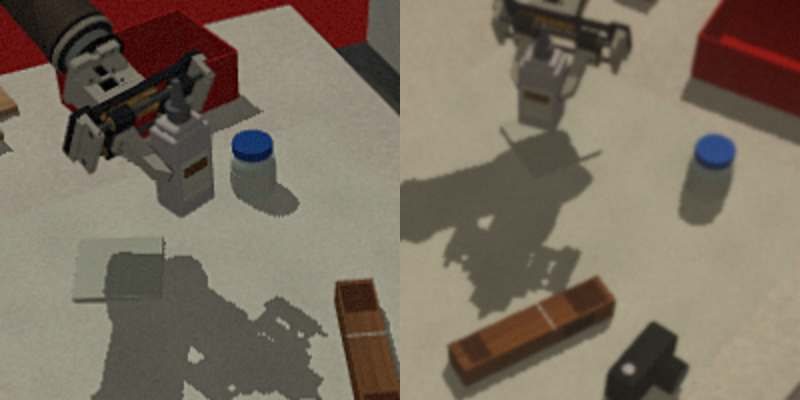

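Run:
```python
from h import *
from kin import *
s=observe();R=Ro.from_rotvec(s['ee_rot']).as_matrix();z=R[:,2];g=s['position']-.019*z
y=R[:,1]; d=np.radians(25)
u=-np.sin(d)*z+np.cos(d)*np.cross(z,y)*np.sign(np.cross(z,y)[2]); x=np.cross(y,u)
print('axis',u.round(3),'x',x.round(3)); o=g-.0654*u+.0061*x; print('base',o)
M=np.c_[x,y,u]; L=np.array([(a,b,c) for c in (0,.11) for a,b in ((-.022,-.028),(-.022,.028),(.022,.028),(.022,-.028))]+[(0,0,.168)])
for n,f,(x0,y0),off in (('side','s3.png',(160,60),0),('scene','c3.png',(280,100),0)):
    c=cams.get_calibration(n);uv=proj(c,L@M.T+o); im=cv2.imread('pics/'+f)[y0:y0+200,x0:x0+200]; im=cv2.resize(im,(800,800),interpolation=cv2.INTER_CUBIC)
    for p in (uv-[x0,y0])*4: cv2.circle(im,tuple(int(v) for v in p),4,(0,0,255),1)
    q=((uv-[x0,y0])*4); a=np.clip(q.min(0)-60,0,None).astype(int)
    cv2.imwrite('pics/o_'+n+'.png',im[a[1]:a[1]+400,a[0]:a[0]+400])
a=[cv2.imread('pics/o_'+n+'.png') for n in('side','scene')];h=min(i.shape[0] for i in a);cv2.imwrite('pics/m3.png',np.hstack([i[:h] for i in a]))
```

```text
axis [-0.003 -0.003  1.   ] x [ 0.347 -0.938 -0.001]
base [0.50311001 0.17358511 0.18594777]
```

View pics/m3.png

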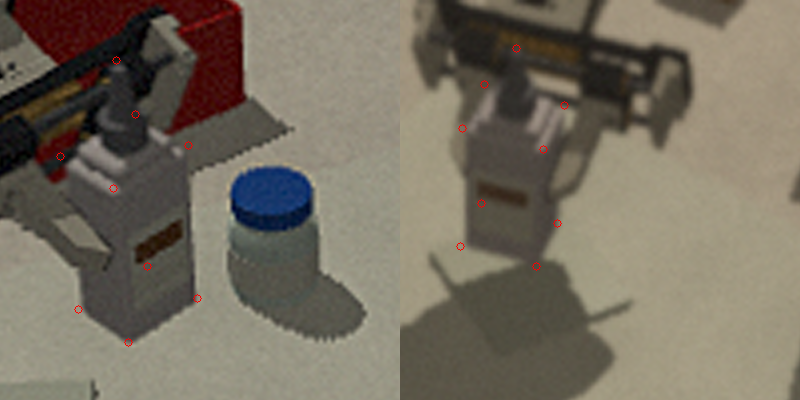

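>>> step_arm(steps=[[-3.5,6,-7,0,0,0],[-7,12,-14,0,0,0],[-7,12,-14,0,0,0],[-7,12,-14,0,0,0],[-7,12,-14,0,0,0],[-7,12,-14,0,0,0],[-7,12,-14,0,0,0],[-7,12,-14,0,0,0],[-7,12,-14,0,0,0],[-5,8,-14,0,0,0],[-1,2,-7,0,0,0],[0,0,0,0,0,0],[0,0,0,0,0,0]])

```text
clock: 16.42
position: [0.4414, 0.2755, 0.1036]
ee_rot: [1.198, 1.715, -0.758]
force: [-0.0, -0.3, -0.3]
width: 0.607
gripper_force: 13.0
```

```bash
python3 -c "
from kin import *
delta((.434,.2916,.0734),-70,25)
from cell import observe;print(observe()['force'],observe()['width'])"
```

```text
pos [0.4414 0.2755 0.1036] d mm [ -1.5  -0.  -38.2] rot [-0.0008  0.0048 -0.0054] t 16.4167
[-0.03453744 -0.28291275 -0.28211523] 0.607141619534033
```

>>> step_arm(steps=[[-1,0,-8,0,0,0],[0,0,-8,0,0,0],[0,0,-6,0,0,0],[0,0,-4,0,0,0],[0,0,-3,0,0,0],[0,0,-2,0,0,0],[0,0,-1,0,0,0],[0,0,0,0,0,0],[0,0,0,0,0,0]])

```text
clock: 17.17
position: [0.44, 0.2763, 0.0712]
ee_rot: [1.197, 1.716, -0.757]
force: [-0.5, -0.3, -0.8]
width: 0.609
gripper_force: 13.0
```

>>> step_arm(steps=[[0,0,-0.8,0,0,0],[0,0,-0.8,0,0,0],[0,0,-0.8,0,0,0],[0,0,-0.8,0,0,0],[0,0,0,0,0,0],[0,0,0,0,0,0]])

```text
clock: 17.67
position: [0.4399, 0.2762, 0.0679]
ee_rot: [1.197, 1.716, -0.757]
force: [-0.3, 0.3, -0.4]
width: 0.608
gripper_force: 13.0
```

>>> step_arm(steps=[[0,0,-0.8,0,0,0],[0,0,-0.7,0,0,0],[0,0,0,0,0,0],[0,0,0,0,0,0]])

```text
clock: 18.0
position: [0.4403, 0.2764, 0.0673]
ee_rot: [1.197, 1.715, -0.757]
force: [-0.7, 2.5, 5.6]
width: 0.607
gripper_force: 13.0
```

>>> step_arm(steps=[[0,0,-0.5,0,0,0],[0,0,-0.5,0,0,0],[0,0,0,0,0,0],[0,0,0,0,0,0]])

```text
clock: 18.33
position: [0.4405, 0.2765, 0.0671]
ee_rot: [1.197, 1.714, -0.757]
force: [-1.4, 4.4, 10.2]
width: 0.611
gripper_force: 13.0
```

>>> step_arm(steps=[[0,0,0.8,0,0,0],[0,0,0,0,0,0],[0,0,0,0,0,0]], force=5)

```text
clock: 18.58
position: [0.4404, 0.2764, 0.067]
ee_rot: [1.197, 1.715, -0.756]
force: [0.5, 3.3, 5.8]
width: 0.61
gripper_force: 5.0
```

>>> step_arm(steps=[[0,0,0,0,0,0],[0,0,0,0,0,0],[0,0,0,0,0,0],[0,0,0,0,0,0],[0,0,0,0,0,0],[0,0,0,0,0,0],[0,0,0,0,0,0],[0,0,0,0,0,0]], gripper=0.95)

```text
clock: 19.25
position: [0.4399, 0.2762, 0.0662]
ee_rot: [1.197, 1.716, -0.757]
force: [1.2, 0.0, -0.1]
width: 0.95
gripper_force: 0.0
```

>>> step_arm(steps=[[-3,8,4,0,0,0],[-5,13,6.5,0,0,0],[-6,17,8.5,0,0,0],[-6,17,8.5,0,0,0],[-6,17,8.5,0,0,0],[-6,17,8.5,0,0,0],[-6,17,8.5,0,0,0],[-3,8,4,0,0,0],[0,0,0,0,0,0],[0,0,0,0,0,0],[0,0,0,0,0,0]])

```text
clock: 20.17
position: [0.3992, 0.389, 0.1231]
ee_rot: [1.197, 1.715, -0.759]
force: [0.6, 0.3, -0.4]
width: 0.947
gripper_force: 0.0
```

Run:
```python
from h import *
b0=cv2.imread('pics/s2.png')[:,:,::-1];im=save('side','s9.png');sc=save('scene','c9.png')
# predicted upright bottle silhouettes vs. whole-picture overlap: bright low-saturation mask
yaw=np.radians(-70);X=np.array([np.cos(yaw),np.sin(yaw),0]);Y=np.array([-X[1],X[0],0])
c=cams.get_calibration('side')
d=np.abs(im.astype(int)-b0).sum(2)
def hull(o,t=(0,0)):
    u=np.array([t[0],t[1],1]);P=[o+a*X+b*Y+z*u for z in(0,.11) for a in(-.022,.022) for b in(-.028,.028)]
    return cv2.convexHull(np.float32(proj(c,P)))
h=hull(np.array([.436,.286,.008])); m=np.zeros(im.shape[:2],np.uint8);cv2.fillConvexPoly(m,np.int32(h.round()),1)
print('pred bbox',h[:,0].min(0),h[:,0].max(0),'changed frac inside',(d[m>0]>40).mean())
hsv=cv2.cvtColor(im,cv2.COLOR_RGB2HSV); print('inside mean rgb',im[m>0].mean(0))
r=cv2.boundingRect(np.int32(h)); r=(r[0]-20,r[1]-30,r[2]+40,r[3]+45)
y0,x0=r[1],r[0]
sub=im[r[1]:r[1]+r[3]:2,r[0]:r[0]+r[2]:2]; mm=m[r[1]:r[1]+r[3]:2,r[0]:r[0]+r[2]:2]
print(x0,y0)
for a in sub.mean(2).astype(int): print(' '.join('%3d'%v for v in a))
print(h[:,0].round(0).tolist()); s=observe(); print(s['clock'],s['force'])
```

```text
pred bbox [200.23071 153.43391] [232.02373 202.1331 ] changed frac inside 0.9868881118881119
inside mean rgb [81.04895105 77.71328671 71.93968531]
180 123
 45 162 103  18 141  92   3  46  73  78 112 149  44  27  22  23  23  33  30  22  27  27  20  25  35  36  22  23  24  25  28  21  39  75  88  79  77
145 141 144 151 147 155   4   5  68 115 107 135 150  48  26  30  33  26  36  26  33  19  35  36  26  32  35  32  20  20  62  73  85  83  78  81  79
145 140 142 139 143 142 115   7  11  92 113 106 114 150  49  31  26  23  24  21  23  34  26  35  29  32  31  40  71  84  79  77  82  84  81  83  81
139 140 140 143 138 141 152 119   0   3 102 111 135 137 146  76  24  33  20  32  24  36  25  30  21  45  78  85  85  79  77  75  83  79  80  81  76
144 139 146 138 137 137 142 144  76   0   5  99 144 140 140 149  77  19  34  29  26  25  20  52  84  82  78  82  82  82  83  85  84  83  79  77  79
141 141 144 141 148 142 137 138 150  48   0  13 150 144 137 139 147 108  21  23  31  74  80  84  85  83  75  80  80  79  79  86  83  79  74  68 141
144 141 142 145 141 142 141 139 143 150  42  29 150 143 1
[... 5601 characters left out ...]
5  99 100 103 106 106 110 111 106 109 148 147 150 144 153 116  80  84  83  82  87  85  82  80  82  73 151 147 145
 80  79  91 144 141 140 141 146 147 141 140 146 143 146 147 149 144 146 145 148 147 140 149 149 155  72  77  83  83  86  82  79  78  75 155 147 150
 77 116 146 140 142 144 144 140 142 144 148 140 142 145 145 142 144 142 141 147 143 148 143 146 144 154 118  74  77 114 156 111 113 119 115 148 143
 90 148 145 147 138 143 148 143 146 144 140 145 141 146 145 149 142 142 141 145 142 147 145 145 143 144 149 146 156 145 146 149 148 150 146 149 144
[[232.0, 192.0], [216.0, 202.0], [206.0, 194.0], [200.0, 163.0], [217.0, 153.0], [228.0, 161.0]]
20.2667 [-0.62585464  0.11526195  0.2401787 ]
```

Run:
```python
from h import *
S=cams.get_calibration('side');C=cams.get_calibration('scene')
o=np.array([.4367,.287,.008])
for n,c,f in(('side',S,'s9.png'),('scene',C,'c9.png')):
    t=proj(c,[o+[0,0,.168],o+[.02,0,.167],o+[0,.02,.167]]);print(n,t.round(1))
    im=cv2.imread('pics/'+f).mean(2).astype(int);x,y=t[0].astype(int)
    print('rows from',y-8,'cols from',x-9)
    for r in im[y-8:y+12,x-9:x+11]:print(' '.join('%3d'%v for v in r))
im=cv2.imread('pics/c9.png').astype(int);q=cv2.imread('pics/c3.png')
```

```text
side [[211.4 143.8]
 [219.  142. ]
 [208.9 139.8]]
rows from 135 cols from 202
 29 135 150 145 143 141 136 142 140 139 140 143 144 141 110  64  79  80  83  80
 37 142 147 136 139 136 141 137 138 141 141 138 140 144 141 129 113  78  77  78
118 145 139 140 139 141 140 137 140 143 141 141 138 136 143 148 142 108  71  73
136 139 140 142 136 139 145 142 143 141 137 137 135 138 140 143 146 139 126 110
138 137 140 133 135 136 141 143 142 138 137 136 139 136 140 142 139 143 146 134
136 134 134 133 137 140 139 139 140 142 140 141 139 141 137 146 141 139 137 135
139 130 136 136 138 136 137 144 142 135 142 144 143 138 138 145 141 138 130 136
139 139 141 139 141 139 140 138 144 135 132 146 147 149 149 147 141 136 137 134
140 135 143 143 141 135 144 143 135  87  83 113 146 145 143 145 144 141 138 137
141 140 140 141 142 139 141 142 112  60  61  76 125 143 141 141 143 138 136 136
136 137 139 138 141 135 142 136 101  33  43  33 100 148 143 140 139 138 138 142
140 140 134 131 136 137 141 141 106  25  32  35  64 122 145 140 138 136 136 139
139 134 132 131 137 143 141 136 110  37  37  40  62 119 145 1
[... 1558 characters left out ...]
  81  72  56  45  40  47  60  74  77  80  78  77  76  80  77
 77  78  79  80  82  81  70  56  43  48  44  57  68  77  77  79  80  77  76  78
 79  77  81  78  79  78  67  48  42  40  46  53  72  78  78  77  78  74  77  78
 79  77  81  79  80  75  60  50  42  42  47  54  72  75  79  80  78  79  79  75
 81  77  84  86  83  76  56  43  44  43  45  53  68  75  76  77  79  80  80  77
 80  82  93 100  88  69  53  44  44  44  47  60  73  75  80  82  82  77  75  75
 80  85 103 112  92  65  50  46  46  47  58  69  70  78  97 103  93  84  76  77
 81  95 117 123  90  57  46  42  44  49  58  61  58  84 123 130 112  91  79  80
 88 105 123 122  82  49  44  45  43  44  49  48  54  93 126 134 117 102  90  81
```

```bash
python3 -c "
from cell import job,observe
print(job.sign_off())"
```

```text
the job is handed in; nothing more can be done
None
```

I handed the job in: the bottle stands upright near the tile's centre, the brush lies in the tray, and the beam, jar, can and camera were never touched. The sign-off gave no verdict; in both final camera pictures the nozzle tip was within about a pixel of its predicted upright position.

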